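# Load the sample carrier by feel and snap its cover on

### The arm

A 6-joint arm with a two-finger parallel gripper is mounted at the origin on the work surface. World frame = base frame: x ahead of the robot, y to its left, z up, the work surface at z = 0. Lengths are in m, angles in rad, forces in N, time in s.
With the tool pointing down it reaches from about 0.35 to 1 m from the base axis. Payload 7.1 kg.
Tool frame: the origin (TCP) lies on the centre line of the jaws, within the pads' length; the fingertips stand 25 mm ahead of it and the grasp point (between the pads) lies 6 mm ahead of it; z points along the fingers, x is the direction in which the jaws open and shut, and the axes are right-handed (so a half turn about z gives the same grasp; the last joint's range is limited). The gripper opens to 85 mm and grips with 20 to 120 N. Pads are 22 mm wide; open, the fingers measure 114 mm over their backs; the gripper's body (76 mm by 85 mm) begins 54 mm behind the grasp point. The pads swing forward as they close: fully open they stand 13 mm farther back than shut.
Start: joints at [-1.173, 0.423, 1.63, -0, 1.089, -0.019], TCP at [0.253, -0.571, 0.227] pointing down, gripper open.
Joint ranges: [-3, 3], [-0.9, 2.11], [0.09, 2.58], [-1.31, 4.45], [0.11, 2.69], [-2.54, 2.54]. Speed limits (rad/s): [2.39, 2.39, 3.01, 3.14, 3.14, 3.14].

### API

Orientations are given as a 3x3 rotation matrix whose columns are the frame's x, y, z axes.
In Python, from bench import arm gives the robot as it stands. The module is installed in compiled form; this text tells all that it offers.
- The arm moves only by the tool send_rows, never from a script. Its argument "plan" is a list of rows, each a list of 3 entries, a list of its own where there are three numbers: the shift along the world's x, y, z in mm, then the turn about the world's z in degrees, then the closure, from 0 (fully open) to 1 (shut). A call has 1 to 12 rows; each row is the pose to reach, as a shift and turn from the pose measured when the call began; what a row does not reach only later rows make up. A row lasts 1/12 s, in which the tool goes at most 41.7 mm and 7.16 degrees, less where a joint would pass 70% of its speed; a pose out of reach is approached as far as the arm can. A call with a gripper value outside its range is refused whole. The fingers move at their own pace and stop on an object; the grip force is fixed at half the most. Time passes only in rows, so rows that repeat a pose let the fingers close. It gives the time, the measured TCP pose, the force and the opening at its end, in the units of the state.
- arm.sense(): the state, without advancing time (a new reading comes with each control period).
- arm.snapshot(name): name is "side" or "top"; returns the picture (384x512x3 uint8, red, green, blue); there is no depth.
- arm.camera_params(name): a dict with "fx", "fy", "cx", "cy" (pixels), "dist" ([k1, k2, p1, p2, k3] as OpenCV has them; the pictures are not rectified), "view" (4x4, takes a point from world to camera coordinates). Camera axes: x right, y down, z forward; pixel columns grow to the right and rows downward; lengths in m; the calibration is good to about 2 mm. A picture is of the moment at which its call begins. camera_params takes no time and is no camera call.
- arm.hand_in(): hands the job in, once; it reports no verdict.
The state is a dict: "t": time; "joint_pos": joint angles; "qd": joint speeds; "joint_torque": joint torques, N m; "tcp_pos": TCP position; "ee_rot": TCP orientation; "wrist_force": force on the tool from outside, world axes, zero at the start; "moment": the same for the moment, N m; "finger_gap": finger opening in m.
Only numpy, scipy, OpenCV 4.12 (cv2) and the standard library are available. Lean on these libraries where they do the work, as an engineer would, in place of code of your own. Each camera call takes 0.05 s, during which the arm holds its last target. There are 200 camera calls.

### The job

Put every loose amber vial into an empty well of the aluminium carrier, one to a well, pushed fully down: some wells already hold a sealed sample hidden under their black dust pad, so feel gently which pads give way. When all the vials are in, set the green cover over the four corner posts and press it down evenly until every corner has snapped fully home. Leave the bottles, jar and dish where they are.

Things in the scene. Friction and masses are not known exactly. Their poses are not given: they have to be found in the camera images.
- carrier: aluminium block 150 x 240 x 51 mm (x, y, z), fixed to the bench. Origin: centre of its underside on the bench; z up, y along its long side. Eight square wells 40 x 40 mm, open at the top, centres at x = -27, +27 and y = -84, -28, +28, +84 mm. Grip vials with the fingers closing along its y: there is more room. Heights below are above the bench
- well (a point): mouth of the carrier's well at x = -27, y = -84 mm, 51 mm up. Every well has a 6 mm thick black dust pad, its top at first 3 mm below the mouth, that slides down at a push of about 2 N and stays. If empty, the pad goes down 36 mm to the floor and a vial on it ends with its bottom 12 mm up. In 2 or 3 wells, a new set each time, an unseen sealed sample stops the pad hard after 5 mm
- post (a point): tip, 120 mm up, of the carrier's snap post at x = -60, y = -98 mm; four alike at x = +-60, y = +-98. White collar 16 mm in diameter with a flat top 90 mm up; above it an 8 mm pin with a round tip; in the pin a red sprung ball (10 mm) that sticks out to 8.6 mm from its axis towards the carrier's nearer end, its centre 100 mm up
- cover: green plate 150 x 240 x 5 mm, about 0.25 kg, lying flat. Origin: centre of its underside, z up, y along its long side (a half turn makes no difference). Four 12 mm holes at x = +-60, y = +-98 mm for the posts. It first rests on the red balls, underside 98 to 104 mm up; 10 to 15 N on a dot, at times twice, snaps that corner onto its collar, 90 mm up. White dots to press: x = +-30, y = +-98
- cover_grip (a point): top centre of the white grip rib in the middle of the cover, 39 mm above its underside: 14 mm wide (cover's x), 70 mm long (y), standing 34 mm above the plate
- cover_hole0 (a point): centre of the cover's hole 0, at its underside (x = -60, y = -98 mm in the cover's frame)
- cover_hole1 (a point): centre of the cover's hole 1, at its underside (x = -60, y = +98 mm in the cover's frame)
- cover_hole2 (a point): centre of the cover's hole 2, at its underside (x = +60, y = -98 mm in the cover's frame)
- cover_hole3 (a point): centre of the cover's hole 3, at its underside (x = +60, y = +98 mm in the cover's frame)
- vial0: amber vial with a red screw cap, a cylinder 26 mm in diameter and 72 mm tall, about 45 g, standing upright on the bench; origin: centre of its bottom, z up to the cap. Three to five vials are there. Gripped with the fingers' opening along the carrier's y, there is room between the vials in the wells
- vial1: amber vial with a red screw cap, a cylinder 26 mm in diameter and 72 mm tall, about 45 g, standing upright on the bench; origin: centre of its bottom, z up to the cap. Three to five vials are there. Gripped with the fingers' opening along the carrier's y, there is room between the vials in the wells
- vial2: amber vial with a red screw cap, a cylinder 26 mm in diameter and 72 mm tall, about 45 g, standing upright on the bench; origin: centre of its bottom, z up to the cap. Three to five vials are there. Gripped with the fingers' opening along the carrier's y, there is room between the vials in the wells
- vial3: amber vial with a red screw cap, a cylinder 26 mm in diameter and 72 mm tall, about 45 g, standing upright on the bench; origin: centre of its bottom, z up to the cap. Three to five vials are there. Gripped with the fingers' opening along the carrier's y, there is room between the vials in the wells
- vial4: amber vial with a red screw cap, a cylinder 26 mm in diameter and 72 mm tall, about 45 g, standing upright on the bench; origin: centre of its bottom, z up to the cap. Three to five vials are there. Gripped with the fingers' opening along the carrier's y, there is room between the vials in the wells
- bottle_tall: bystander: white bottle with orange cap, 72 mm in diameter, 150 mm tall; origin: centre of its underside
- bottle_short: bystander: white bottle with orange cap, 66 mm in diameter, 120 mm tall; origin: centre of its underside
- jar: bystander: glass jar with blue lid, 70 mm in diameter, 90 mm tall; origin: centre of its underside
- dish: bystander: steel dish 90 mm in diameter, 22 mm tall; origin: centre of its underside

How it is judged:
By the outcome, as a careful person would: the job done as asked, in the order asked, and still so for the second after the job is handed in, with the robot touching nothing.
Of sealed0, sealed1, sealed2, sealed3, sealed4, sealed5, sealed6, sealed7 only 2 to 3 are there at a start; the rules pass over those that are not, and their reading is None.
Of vial0, vial1, vial2, vial3, vial4 only 3 to 5 are there at a start; the rules pass over those that are not, and their reading is None.
At some moment in a run one of cover may be knocked a few centimetres aside while the robot is not near it.
It also fails if it takes over 210 s, if anything falls off the work surface, if the arm or the gripper's body presses on something with over 40 N, if the wrist force passes 120 N, or if a joint passes its speed limit or range.

## Working session

There is one attempt and no reset: what is moved stays moved. The work goes in short steps, Python scripts to look and compute and a tool call to move; the robot and the scene stay as the last step left them, time stands still between calls to the robot, and variables do not carry over. Pictures are saved under pics/ and viewed, about 12 in all and at most 16, crops included, and the job is handed in when it is done.

Besides the shell and the picture viewer there is one more tool, called after "Emit:" as name(argument=value, ...) on one line, values as JSON. send_rows: Moves the arm, as the interface text tells. Its arguments: {"type":"object","properties":{"plan":{"type":"array","items":{"type":"array"}}},"required":["plan"]}

```bash
mkdir -p pics
python3 - <<'E'
from bench import arm
import cv2,numpy as np
for n in("side","top"):
    im=arm.snapshot(n); cv2.imwrite(f"pics/{n}0.png",cv2.cvtColor(im,cv2.COLOR_RGB2BGR))
    p=arm.camera_params(n); print(n,{k:np.round(p[k],4).tolist() for k in p})
s=arm.sense(); print({k:np.round(s[k],3).tolist() for k in s})
E
```

```text
side {'fx': 354.3342, 'fy': 354.3342, 'cx': 253.8074, 'cy': 195.5749, 'dist': [-0.1078, 0.0, 0.0, 0.0, 0.0], 'view': [[-0.8391, -0.5438, -0.0149, 0.5322], [-0.2578, 0.4216, -0.8693, 0.2241], [0.479, -0.7256, -0.494, 0.9403], [0.0, 0.0, 0.0, 1.0]]}
top {'fx': 346.8849, 'fy': 346.8849, 'cx': 256.6518, 'cy': 195.3528, 'dist': [0.0047, 0.0, 0.0, 0.0, 0.0], 'view': [[0.0784, -0.9969, 0.0036, 0.0249], [-0.9676, -0.077, -0.2405, 0.6249], [0.2401, 0.0154, -0.9706, 0.9375], [0.0, 0.0, 0.0, 1.0]]}
{'t': 0.1, 'joint_pos': [-1.173, 0.424, 1.631, 0.0, 1.089, -0.019], 'qd': [-0.0, -0.002, -0.003, -0.001, 0.0, -0.001], 'joint_torque': [0.0, -55.843, -28.245, -0.0, 0.003, -0.0], 'tcp_pos': [0.253, -0.571, 0.226], 'ee_rot': [[0.405, -0.914, -0.001], [-0.914, -0.405, 0.001], [-0.001, -0.0, -1.0]], 'wrist_force': [-0.197, 1.078, -0.769], 'moment': [0.007, 0.013, -0.008], 'finger_gap': 0.085}
```

View pics/side0.png

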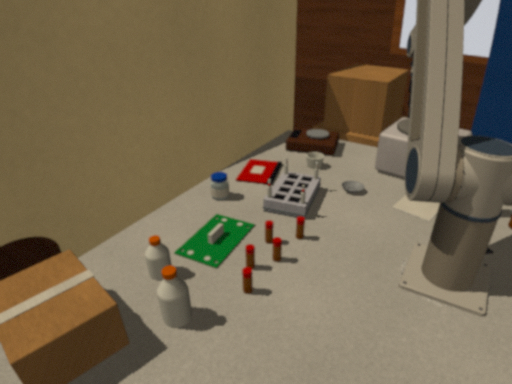

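View pics/top0.png

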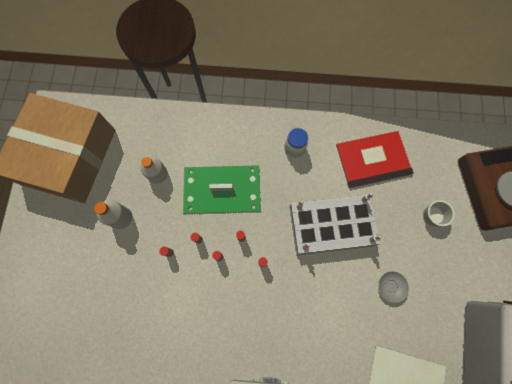

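Top view: five red caps near (165,251), (196,237), (217,256), (240,236), (263,262). The cover is around (222,189), the carrier around (335,225), with the jar, bottles and dish further out. Next I'll measure them.

```bash
cat > h.py <<'E'
import cv2,numpy as np
from bench import arm
def ray(n,uv):
    p=arm.camera_params(n); K=np.array([[p["fx"],0,p["cx"]],[0,p["fy"],p["cy"]],[0,0,1]])
    q=cv2.undistortPoints(np.float64(uv).reshape(-1,1,2),K,np.float64(p["dist"])).reshape(-1,2)
    V=np.array(p["view"]); R,t=V[:3,:3],V[:3,3]
    d=np.c_[q,np.ones(len(q))]@R; return -R.T@t,d
def plane(n,uv,z):
    c,d=ray(n,uv); return c+d*((z-c[2])/d[:,2])[:,None]
def proj(n,X):
    p=arm.camera_params(n); K=np.array([[p["fx"],0,p["cx"]],[0,p["fy"],p["cy"]],[0,0,1]]); V=np.array(p["view"])
    return cv2.projectPoints(np.float64(X).reshape(-1,1,3),cv2.Rodrigues(V[:3,:3])[0],V[:3,3],K,np.float64(p["dist"]))[0].reshape(-1,2)
def two(uvt,uvs):
    c1,d1=ray("top",uvt);c2,d2=ray("side",uvs);d1=d1[0];d2=d2[0]
    s=np.linalg.lstsq(np.c_[d1,-d2],c2-c1,rcond=None)[0]
    a=c1+s[0]*d1;b=c2+s[1]*d2; return (a+b)/2,np.linalg.norm(a-b)
def blobs(m,lo,hi):
    n,_,st,ce=cv2.connectedComponentsWithStats(m.astype(np.uint8))
    return [(ce[i],st[i,4]) for i in range(1,n) if lo<=st[i,4]<=hi]
def snap(n,name=None):
    im=arm.snapshot(n)
    if name: cv2.imwrite(f"pics/{name}.png",cv2.cvtColor(im,cv2.COLOR_RGB2BGR))
    return im
def masks(im):
    h=cv2.cvtColor(im,cv2.COLOR_RGB2HSV); H,S,V=[h[...,i].astype(int) for i in range(3)]
    return dict(red=((H<6)|(H>172))&(S>150)&(V>90),green=(H>50)&(H<80)&(S>120)&(V>50),black=(V<60))
E
python3 - <<'E'
from h import *
im=snap("top");m=masks(im)
sub=lambda k,u0,u1,v0,v1:[b for b in blobs(m[k],3,9999) if u0<b[0][0]<u1 and v0<b[0][1]<v1]
for c,a in sub("red",140,330,210,300): print("cap",c.round(1),a,plane("top",[c],.072)[0].round(4))
B=sub("black",290,385,195,255)
for c,a in B: print("pad",c.round(1),a,plane("top",[c],.048)[0].round(4))
for c,a in sub("red",285,390,185,260): print("ball",c.round(1),a)
cs,_=cv2.findContours(m["green"].astype(np.uint8),cv2.RETR_EXTERNAL,cv2.CHAIN_APPROX_NONE)
c=max(cs,key=cv2.contourArea); P=plane("top",c.reshape(-1,2),.005)[:,:2]
r=cv2.minAreaRect((P*1000).astype(np.float32)); print("cover",r)
cv2.imwrite("pics/c1.png",cv2.cvtColor(np.vstack([cv2.resize(im[185:265,285:395],None,fx=5,fy=5,interpolation=3),cv2.resize(im[155:225,167:277],None,fx=5,fy=5,interpolation=3)])[:,:],cv2.COLOR_RGB2BGR)[:750])
E
```

```text
cap [240.1 234.5] 53 [0.5035 0.1124 0.072 ]
cap [194.6 236.6] 54 [0.4873 0.2409 0.072 ]
cap [163.7 250.6] 55 [0.4413 0.323  0.072 ]
cap [216.5 255. ] 58 [0.4407 0.1733 0.072 ]
cap [262.5 261.6] 53 [0.4328 0.043  0.072 ]
pad [361.1 210.6] 126 [ 0.606 -0.239  0.048]
pad [342.5 212.9] 122 [ 0.5948 -0.1837  0.048 ]
pad [323.7 215. ] 125 [ 0.5839 -0.1284  0.048 ]
pad [305.1 217.2] 122 [ 0.5729 -0.0735  0.048 ]
pad [364.5 228.6] 130 [ 0.5527 -0.2493  0.048 ]
pad [345.7 230.9] 130 [ 0.5416 -0.1942  0.048 ]
pad [326.7 233.1] 132 [ 0.5307 -0.1389  0.048 ]
pad [307.8 235.4] 129 [ 0.5197 -0.084   0.048 ]
cover ((651.4654541015625, 187.44020080566406), (146.63490295410156, 235.8374786376953), 6.081830024719238)
```

View pics/c1.png

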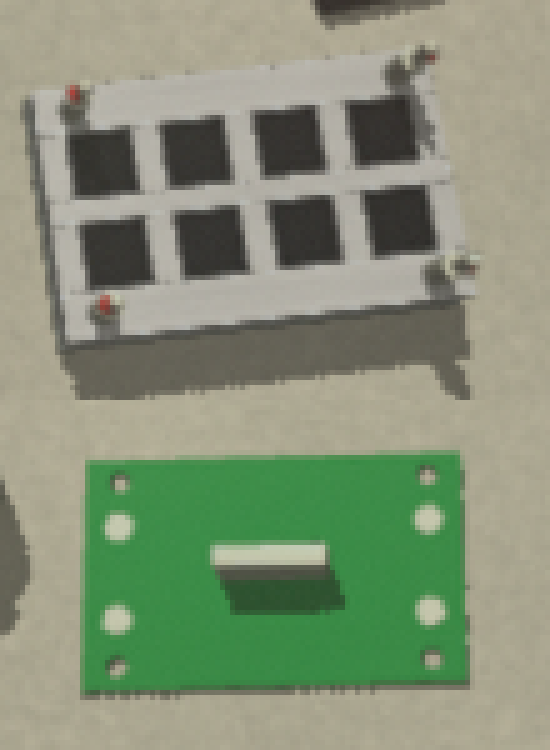

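The crop confirms eight pads and four posts. It also shows the cover with its rib and holes. The carrier centre is about (0.563, -0.161) with yaw 11.3°, and the cover is at (0.651, 0.187) with yaw about 6°. I'll move to the nearest vial and turn the jaws to the carrier's y.

Emit:
send_rows(plan=[[[180,614,-20],-12.6,0.3],[[180,614,-20],-12.6,0.3],[[180,614,-20],-12.6,0.3],[[180,614,-20],-12.6,0.3],[[180,614,-20],-12.6,0.3],[[180,614,-20],-12.6,0.3],[[180,614,-20],-12.6,0.3],[[180,614,-20],-12.6,0.3],[[180,614,-20],-12.6,0.3],[[180,614,-20],-12.6,0.3],[[180,614,-20],-12.6,0.3],[[180,614,-20],-12.6,0.3]])

```text
t: 1.15
tcp_pos: [0.3934, -0.0899, 0.2106]
ee_rot: [[0.195, -0.981, 0.0], [-0.981, -0.195, 0.001], [-0.001, -0.0, -1.0]]
wrist_force: [0.9, -0.1, -0.1]
finger_gap: 0.0596
```

Emit:
send_rows(plan=[[[39,133,-60],0,0.3],[[39,133,-60],0,0.3],[[39,133,-60],0,0.3],[[39,133,-60],0,0.3],[[39,133,-60],0,0.3],[[39,133,-100],0,0.3],[[39,133,-125],0,0.3],[[39,133,-144],0,0.3],[[39,133,-144],0,0.3],[[39,133,-144],0,1],[[39,133,-144],0,1],[[39,133,-144],0,1]])

```text
t: 2.15
tcp_pos: [0.4335, 0.0429, 0.0679]
ee_rot: [[0.195, -0.981, 0.003], [-0.981, -0.195, 0.001], [-0.001, -0.003, -1.0]]
wrist_force: [0.5, 0.4, -0.8]
finger_gap: 0.0239
```

Emit:
send_rows(plan=[[[0,0,0],0,1],[[0,0,40],0,1],[[0,0,80],0,1],[[20,-17,115],0,1],[[50,-42,130],0,1],[[80,-67,130],0,1],[[110,-92,130],0,1],[[139,-116,120],0,1],[[139,-116,90],0,1],[[139,-116,75],0,1],[[139,-116,70],0,1],[[139,-116,70],0,1]])

```text
t: 3.15
tcp_pos: [0.5715, -0.0731, 0.1374]
ee_rot: [[0.195, -0.981, 0.001], [-0.981, -0.195, 0.002], [-0.001, -0.001, -1.0]]
wrist_force: [0.1, 0.9, -0.1]
finger_gap: -0.0001
```

Run:
```python
from h import *
a=snap("side");b=snap("top")
s=arm.sense();print(s["t"],s["tcp_pos"].round(4) if hasattr(s["tcp_pos"],"round") else s["tcp_pos"],s["wrist_force"],s["finger_gap"])
r=lambda i,u0,u1,v0,v1:cv2.resize(i[v0:v1,u0:u1],(600,int(600*(v1-v0)/(u1-u0))),interpolation=3)
cv2.imwrite("pics/d1.png",cv2.cvtColor(np.vstack([r(a,230,350,140,230)[:350],r(b,260,400,170,260)])[:750,:],cv2.COLOR_RGB2BGR)[:600])
```

```text
3.25 [ 0.5729 -0.073   0.1392] [-0.00981525 -1.00289888  0.56311771] 0.00011562348977677266
```

View pics/d1.png

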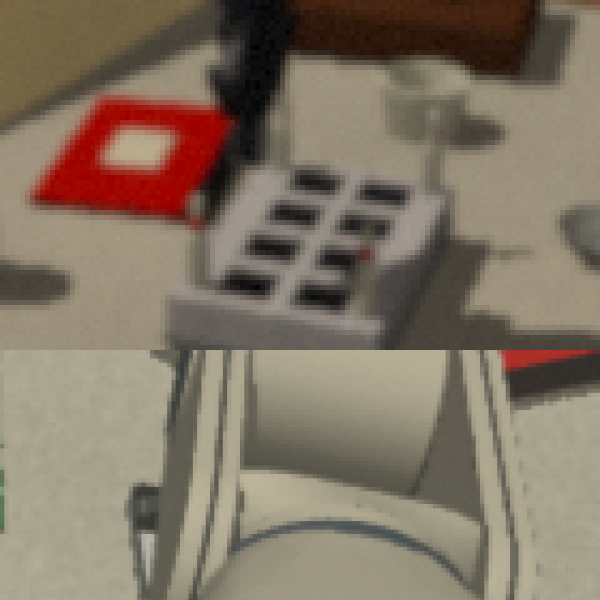

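The jaws shut on nothing. The picture shows the gripper well away from the well I aimed at, so I'll check the projection.

Run:
```python
from h import *
p=np.array(arm.sense()["tcp_pos"]);tip=p-[0,0,.025]
for n in("side","top"): print(n,proj(n,[p,tip]).round(1), (-np.array(arm.camera_params(n)["view"])[:3,:3].T@np.array(arm.camera_params(n)["view"])[:3,3]).round(3))
W=[(.5729,-.0735,.048),(.5527,-.2493,.048),(.4328,.043,.072)]
print(proj("side",W).round(1),proj("top",W).round(1))
a=snap("side");m=masks(a)
for c,ar in blobs(m["red"],8,400): print("red",c.round(1),ar,plane("side",[c],.066)[0].round(4))
cv2.imwrite("pics/s2.png",cv2.cvtColor(cv2.resize(a[100:300,200:420],None,fx=3,fy=3,interpolation=3),cv2.COLOR_RGB2BGR)[:600])
```

```text
side [[280.1 173.3]
 [280.  179.9]] [0.054 0.877 0.667]
top [[309.5 211.1]
 [308.2 212.9]] [0.378 0.059 1.06 ]
[[279.6 196.6]
 [306.6 178.6]
 [301.1 217.8]] [[305.1 217.2]
 [364.5 228.6]
 [262.5 261.6]]
red [300.1 219.3] 52 [0.4357 0.0436 0.066 ]
red [268.6 223.8] 41 [0.5052 0.1154 0.066 ]
red [276.3 241.1] 58 [0.4425 0.178  0.066 ]
red [249.3 248.4] 57 [0.4889 0.2453 0.066 ]
red [246.6 271.4] 75 [0.4432 0.3262 0.066 ]
```

View pics/s2.png

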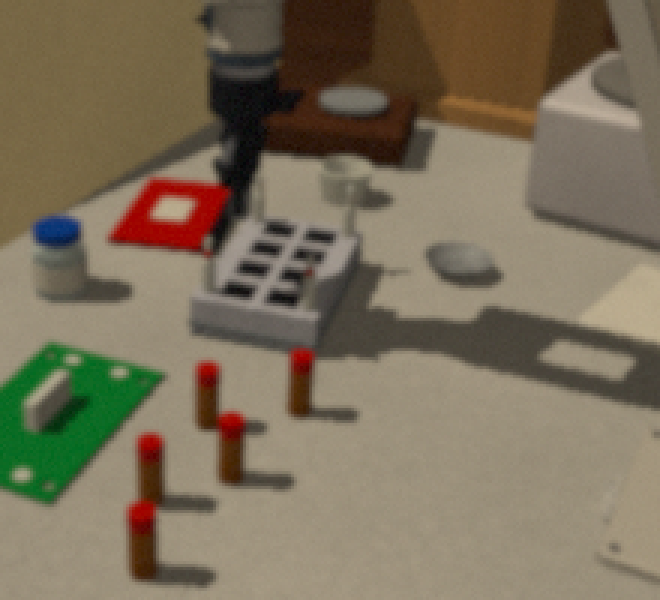

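The vial is still standing, only a few mm shifted, so the jaws slipped off before the grip was firm. I'll grip lower and wait longer, then finish each vial with a press from above.

Emit:
send_rows(plan=[[[0,0,40],0,0.3],[[-30,25,50],0,0.3],[[-60,49,50],0,0.3],[[-90,74,40],0,0.3],[[-120,99,30],0,0.3],[[-139,114,0],0,0.3],[[-139,114,-30],0,0.3],[[-139,114,-60],0,0.3],[[-139,114,-87],0,0.3],[[-139,114,-87],0,0.3],[[-139,114,-87],0,1],[[-139,114,-87],0,1]])

```text
t: 4.3
tcp_pos: [0.4355, 0.0412, 0.0541]
ee_rot: [[0.195, -0.981, 0.007], [-0.981, -0.195, 0.001], [0.0, -0.007, -1.0]]
wrist_force: [-0.8, -0.3, 0.1]
finger_gap: 0.0373
```

Emit:
send_rows(plan=[[[0,0,0],0,1],[[0,0,0],0,1],[[0,0,0],0,1],[[0,0,0],0,1],[[0,0,0],0,1],[[0,0,0],0,1],[[0,0,20],0,1],[[0,0,50],0,1],[[0,0,80],0,1],[[0,0,110],0,1],[[0,0,110],0,1],[[0,0,110],0,1]])

```text
t: 5.3
tcp_pos: [0.4369, 0.0412, 0.1662]
ee_rot: [[0.195, -0.981, 0.013], [-0.981, -0.195, 0.001], [0.001, -0.013, -1.0]]
wrist_force: [-0.4, 0.1, -0.3]
finger_gap: 0.0232
```

Emit:
send_rows(plan=[[[30,-25,10],0,1],[[60,-50,10],0,1],[[90,-76,0],0,1],[[118,-100,-10],0,1],[[136,-115,-30],0,1],[[136,-115,-48],0,1],[[136,-115,-52],0,1],[[136,-115,-58],0,1],[[136,-115,-63],0,1],[[136,-115,-66],0,1],[[136,-115,-68],0,1],[[136,-115,-70],0,1]])

```text
t: 6.3
tcp_pos: [0.574, -0.0732, 0.0985]
ee_rot: [[0.196, -0.981, 0.016], [-0.981, -0.196, 0.001], [0.002, -0.016, -1.0]]
wrist_force: [-5.4, 3.3, 30.4]
finger_gap: 0.0233
```

30 N at the 5 mm stop means well (+27,+84) is sealed. I'll back out and try (-27,+84) more gently.

Emit:
send_rows(plan=[[[0,0,15],0,1],[[0,0,35],0,1],[[-27,-5,40],0,1],[[-54,-11,35],0,1],[[-54,-11,20],0,1],[[-54,-11,12],0,1],[[-54,-11,8],0,1],[[-54,-11,5],0,1],[[-54,-11,3],0,1],[[-54,-11,1],0,1],[[-54,-11,0],0,1],[[-54,-11,-1],0,1]])

```text
t: 7.3
tcp_pos: [0.5205, -0.0841, 0.0975]
ee_rot: [[0.196, -0.981, 0.016], [-0.981, -0.196, 0.001], [0.002, -0.016, -1.0]]
wrist_force: [0.2, 0.6, 1.7]
finger_gap: 0.0235
```

Emit:
send_rows(plan=[[[0,0,-1],0,1],[[0,0,-2],0,1],[[0,0,-3],0,1],[[0,0,-3],0,1]])

```text
t: 7.63
tcp_pos: [0.5205, -0.0841, 0.0944]
ee_rot: [[0.196, -0.98, 0.016], [-0.981, -0.196, 0.001], [0.002, -0.016, -1.0]]
wrist_force: [0.3, -0.0, 0.3]
finger_gap: 0.0232
```

Emit:
send_rows(plan=[[[0,0,-5],0,1],[[0,0,-10],0,1],[[0,0,-14],0,1],[[0,0,-14],0,0.5],[[0,0,-14],0,0.5],[[0,0,-14],0,0.5],[[0,0,10],0,0.5],[[0,0,42],0,0.5],[[0,0,42],0,1],[[0,0,42],0,1],[[0,0,42],0,1],[[0,0,42],0,1]])

```text
t: 8.63
tcp_pos: [0.5198, -0.084, 0.1356]
ee_rot: [[0.196, -0.981, 0.015], [-0.981, -0.196, 0.002], [0.001, -0.015, -1.0]]
wrist_force: [0.4, 0.1, -0.7]
finger_gap: -0.0
```

Emit:
send_rows(plan=[[[0,0,0],0,1],[[0,0,-5],0,1],[[0,0,-10],0,1],[[0,0,-14],0,1],[[0,0,-18],0,1],[[0,0,-22],0,1],[[0,0,-25],0,1],[[0,0,-27],0,1]])

```text
t: 9.3
tcp_pos: [0.5196, -0.0839, 0.108]
ee_rot: [[0.196, -0.981, 0.014], [-0.981, -0.196, 0.002], [0.001, -0.014, -1.0]]
wrist_force: [-0.7, -0.4, -0.6]
finger_gap: -0.0
```

Emit:
send_rows(plan=[[[0,0,-1],0,1],[[0,0,-2],0,1],[[0,0,-3],0,1],[[0,0,-4],0,1],[[0,0,-4],0,1]])

```text
t: 9.72
tcp_pos: [0.5196, -0.0839, 0.104]
ee_rot: [[0.196, -0.981, 0.014], [-0.981, -0.196, 0.002], [0.001, -0.014, -1.0]]
wrist_force: [-0.3, -0.6, 0.6]
finger_gap: -0.0001
```

Run:
```python
from h import *
a=snap("side");s=arm.sense();print(np.round(s["tcp_pos"],4),np.round(s["wrist_force"],1),np.round(s["moment"],2))
cv2.imwrite("pics/s3.png",cv2.cvtColor(cv2.resize(a[120:240,220:370],None,fx=4,fy=4,interpolation=3),cv2.COLOR_RGB2BGR))
```

```text
[ 0.5196 -0.0839  0.1041] [ 0.5 -0.   0. ] [0.07 0.01 0.01]
```

View pics/s3.png

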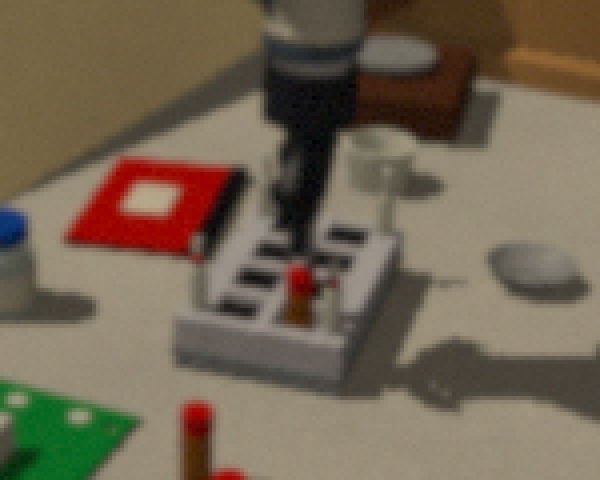

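Run:
```python
from h import *
a=snap("side");m=masks(a)
for c,ar in blobs(m["red"],8,150): print(c.round(1),ar)
for x,y in((.5197,-.084),(.5307,-.1389)):print(proj("side",[(x,y,z) for z in(.079,.084,.090,.098)]).round(1).tolist())
# cap centre z if over well centre: min distance
c=[b for b,_ in blobs(m["red"],8,150) if 285<b[0]<305 and 180<b[1]<200]
for q in c:
  for z in(.065,.072,.080,.09): print(z,plane("side",[q],z)[0].round(4))
```

```text
[294.1 189.4] 29
[268.6 223.9] 42
[276.3 241.2] 57
[249.3 248.3] 55
[246.6 271.5] 77
[[294.9, 191.5], [295.0, 190.2], [295.0, 188.7], [295.1, 186.6]]
[[299.2, 184.3], [299.3, 183.1], [299.4, 181.6], [299.5, 179.5]]
0.065 [ 0.5401 -0.1192  0.065 ]
0.072 [ 0.5345 -0.1076  0.072 ]
0.08 [ 0.528  -0.0943  0.08  ]
0.09 [ 0.5199 -0.0778  0.09  ]
```

The cap in the well still reads high (top about 91 mm), so the vial is not fully down. I'll keep pressing gently until the force rises.

Emit:
send_rows(plan=[[[0,0,-1],0,1],[[0,0,-2],0,1],[[0,0,-3],0,1],[[0,0,-4],0,1]])

```text
t: 10.15
tcp_pos: [0.5196, -0.084, 0.1]
ee_rot: [[0.196, -0.981, 0.014], [-0.981, -0.196, 0.002], [0.001, -0.014, -1.0]]
wrist_force: [-0.2, 0.2, -0.8]
finger_gap: 0.0002
```

Emit:
send_rows(plan=[[[0,0,-1],0,1],[[0,0,-2],0,1],[[0,0,-3],0,1],[[0,0,-4],0,1]])

```text
t: 10.48
tcp_pos: [0.5196, -0.084, 0.0959]
ee_rot: [[0.196, -0.981, 0.014], [-0.981, -0.196, 0.002], [0.001, -0.014, -1.0]]
wrist_force: [-0.1, -0.4, -0.0]
finger_gap: -0.0
```

Run:
```python
from h import *
a=snap("side");m=masks(a)
for c,ar in blobs(m["red"],8,150)[:1]: print(c.round(1),ar)
print(proj("side",[(.5196,-.084,z) for z in(.096,.071,.051,.02)]).round(1).tolist())
cv2.imwrite("pics/s4.png",cv2.cvtColor(cv2.resize(a[140:220,250:330],None,fx=7,fy=7,interpolation=3),cv2.COLOR_RGB2BGR))
```

```text
[293.6 189.8] 24
[[295.1, 187.1], [294.8, 193.5], [294.6, 198.6], [294.2, 206.2]]
```

View pics/s4.png

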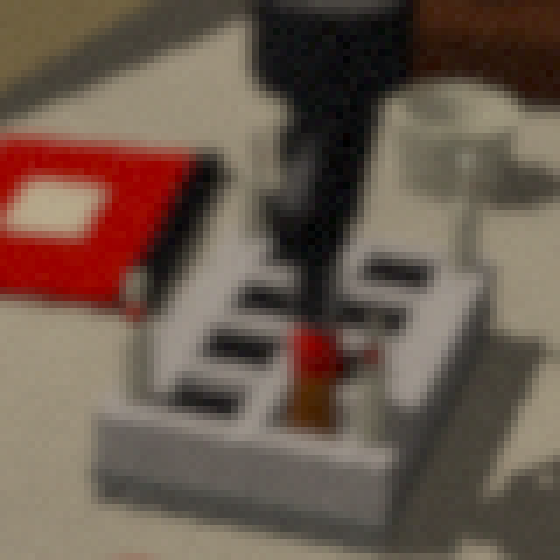

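The finger passes behind the vial rather than pressing on it. The vial has probably shifted or is leaning in the well. I'll retreat towards the next vial and look.

Emit:
send_rows(plan=[[[0,0,35],0,1],[[0,0,75],0,1],[[-10,35,90],0,0.3],[[-22,73,90],0,0.3],[[-34,112,90],0,0.3],[[-46,150,85],0,0.3],[[-58,188,70],0,0.3],[[-70,228,60],0,0.3],[[-78,256,50],0,0.3],[[-78,256,50],0,0.3],[[-78,256,50],0,0.3]])

```text
t: 11.45
tcp_pos: [0.4406, 0.1733, 0.1452]
ee_rot: [[0.2, -0.98, 0.013], [-0.98, -0.2, 0.001], [0.001, -0.013, -1.0]]
wrist_force: [-0.3, 0.3, 0.1]
finger_gap: 0.0599
```

Run:
```python
from h import *
a=snap("side");b=snap("top")
r=lambda i,u0,u1,v0,v1:cv2.resize(i[v0:v1,u0:u1],(600,int(600*(v1-v0)/(u1-u0))),interpolation=3)
for n,i in(("side",a),("top",b)):
  for c,ar in blobs(masks(i)["red"],4,150): print(n,c.round(1),ar)
cv2.imwrite("pics/s5.png",cv2.cvtColor(np.vstack([r(a,260,340,165,205),r(b,290,370,195,235)]),cv2.COLOR_RGB2BGR))
```

```text
side [294.4 189.5] 33
side [268.7 223.8] 45
side [276.3 241.3] 59
side [249.3 248.6] 60
side [246.7 271.6] 78
top [240.1 234.5] 54
top [309.4 233.8] 63
```

View pics/s5.png

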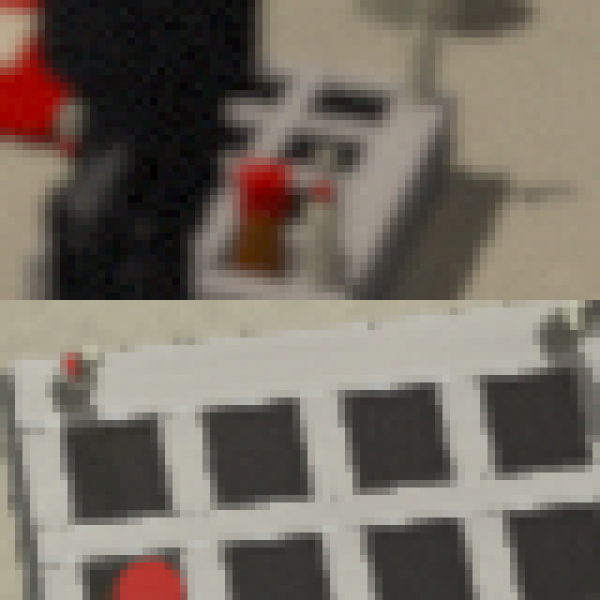

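Run:
```python
from h import *
print(two([(309.4,233.8)],[(294.4,189.5)]))
print("ref",two([(240.1,234.5)],[(268.7,223.8)]))
for z in(.084,.09,.098):print(z,plane("top",[(309.4,233.8)],z)[0].round(4))
```

```text
(array([ 0.51991331, -0.08226438,  0.08729496]), np.float64(0.0021469176013314034))
ref (array([0.50526529, 0.11308463, 0.06456612]), np.float64(0.001771934059488509))
0.084 [ 0.5194 -0.0832  0.084 ]
0.09 [ 0.5185 -0.0823  0.09  ]
0.098 [ 0.5174 -0.0811  0.098 ]
```

Run:
```python
from h import *
a=snap("side");s=arm.sense();p=np.array(s["tcp_pos"]);R=np.array(s["ee_rot"])
pts=[p+R@np.array([dx,0,dz]) for dx,dz in((0,0),(0,.025),(.03,.012),(-.03,.012),(0,-.048))]
q=proj("side",pts);print(q.round(1).tolist())
u0,v0=(q[0]-[40,45]).astype(int);c=cv2.resize(a[v0:v0+75,u0:u0+80],None,fx=7,fy=7,interpolation=3)
for k,(u,v) in enumerate(q):cv2.circle(c,(int((u-u0+.5)*7),int((v-v0+.5)*7)),3,[(255,255,0),(0,255,0),(0,255,255),(0,255,255),(255,0,255)][k],-1)
cv2.imwrite("pics/s6.png",cv2.cvtColor(cv2.convertScaleAbs(c,alpha=1.6),cv2.COLOR_RGB2BGR))
```

```text
[[278.2, 216.1], [277.9, 223.8], [281.5, 214.2], [274.5, 225.7], [278.8, 200.8]]
```

View pics/s6.png

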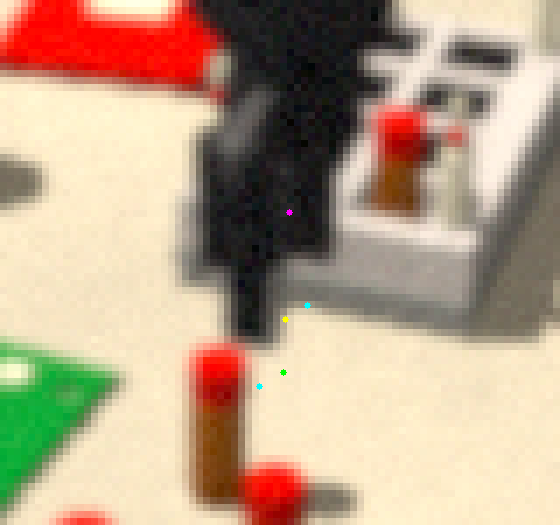

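The tips stand about 25 mm higher relative to the TCP than I assumed. That explains both the slip and the missed press. From now on I'll grip at TCP z ≈ 0.042, which lets me push each vial straight to the floor, and I'll finish the first vial with a lower press.

Emit:
send_rows(plan=[[[0,0,-35],0,0.3],[[0,0,-70],0,0.3],[[0,0,-95],0,0.3],[[0,0,-103],0,0.3],[[0,0,-103],0,1],[[0,0,-103],0,1],[[0,0,-103],0,1],[[0,0,-103],0,1],[[0,0,-103],0,1],[[0,0,-103],0,1],[[0,0,-103],0,1],[[0,0,-103],0,1]])

```text
t: 12.6
tcp_pos: [0.4432, 0.1718, 0.0443]
ee_rot: [[0.196, -0.981, 0.017], [-0.981, -0.196, 0.003], [0.001, -0.017, -1.0]]
wrist_force: [0.1, -1.6, 7.7]
finger_gap: 0.024
```

Emit:
send_rows(plan=[[[0,0,35],0,1],[[5,-15,70],0,1],[[12,-40,100],0,1],[[20,-70,125],0,1],[[30,-108,135],0,1],[[41,-147,135],0,1],[[52,-186,135],0,1],[[63,-225,135],0,1],[[74,-264,135],0,1],[[84,-300,130],0,1],[[87,-311,115],0,1],[[87,-311,90],0,1]])

```text
t: 13.6
tcp_pos: [0.5332, -0.143, 0.1365]
ee_rot: [[0.192, -0.981, 0.024], [-0.981, -0.192, 0.0], [0.005, -0.024, -1.0]]
wrist_force: [0.0, 0.2, -0.8]
finger_gap: 0.024
```

Emit:
send_rows(plan=[[[-2.5,4,-10],0,1],[[-2.5,4,-30],0,1],[[-2.5,4,-40],0,1],[[-2.5,4,-44],0,1],[[-2.5,4,-46],0,1],[[-2.5,4,-48],0,1],[[-2.5,4,-49.5],0,1],[[-2.5,4,-51],0,1],[[-2.5,4,-52],0,1]])

```text
t: 14.35
tcp_pos: [0.5312, -0.139, 0.0851]
ee_rot: [[0.192, -0.981, 0.025], [-0.981, -0.192, -0.0], [0.005, -0.025, -1.0]]
wrist_force: [0.9, 0.4, 0.6]
finger_gap: 0.024
```

Emit:
send_rows(plan=[[[0,0,-3],0,1],[[0,0,-8],0,1],[[0,0,-13],0,1],[[0,0,-18],0,1],[[0,0,-22],0,1],[[0,0,-25],0,1],[[0,0,-27],0,1],[[0,0,-28.5],0,1],[[0,0,-29.5],0,1],[[0,0,-29.5],0,1]])

```text
t: 15.18
tcp_pos: [0.5316, -0.139, 0.0563]
ee_rot: [[0.192, -0.981, 0.026], [-0.981, -0.192, -0.0], [0.005, -0.026, -1.0]]
wrist_force: [-1.6, 1.6, 8.1]
finger_gap: 0.024
```

Emit:
send_rows(plan=[[[0,0,0],0,0.5],[[0,0,0],0,0.5],[[0,0,0],0,0.5],[[0,0,25],0,0.5],[[0,0,50],0,0.5],[[0,0,50],0,1],[[0,0,50],0,1],[[0,0,50],0,1],[[0,0,50],0,1],[[0,0,50],0,1],[[0,0,40],0,1],[[0,0,36],0,1]])

```text
t: 16.18
tcp_pos: [0.5309, -0.1388, 0.0906]
ee_rot: [[0.192, -0.981, 0.024], [-0.981, -0.192, 0.0], [0.004, -0.024, -1.0]]
wrist_force: [-0.0, -0.1, 0.6]
finger_gap: -0.0
```

Emit:
send_rows(plan=[[[0,0,-2],0,1],[[0,0,-4],0,1],[[0,0,-6],0,1],[[0,0,-8],0,1],[[0,0,-8],0,1]])

```text
t: 16.6
tcp_pos: [0.5307, -0.1388, 0.0823]
ee_rot: [[0.192, -0.981, 0.024], [-0.981, -0.192, 0.0], [0.004, -0.024, -1.0]]
wrist_force: [-0.4, -0.7, 0.3]
finger_gap: 0.0
```

Emit:
send_rows(plan=[[[0,0,-1.5],0,1],[[0,0,-3],0,1],[[0,0,-4.5],0,1],[[0,0,-6],0,1],[[0,0,-6],0,1]])

```text
t: 17.02
tcp_pos: [0.5334, -0.1396, 0.0793]
ee_rot: [[0.192, -0.981, 0.029], [-0.981, -0.193, -0.001], [0.007, -0.029, -1.0]]
wrist_force: [-3.3, -0.0, 24.6]
finger_gap: 0.0003
```

Contact came with 24.6 N at TCP 0.079, so the shut tips sit about 4 mm above the reported TCP. The second vial is fully down. Now I'll press the first.

Emit:
send_rows(plan=[[[0,0,20],0,1],[[0,0,32],0,1],[[-7,28,32],0,1],[[-14,56,32],0,1],[[-14,56,28],0,1],[[-14,56,20],0,1],[[-14,56,15],0,1],[[-14,56,11],0,1],[[-14,56,7],0,1],[[-14,56,4],0,1],[[-14,56,1.5],0,1],[[-14,56,0],0,1]])

```text
t: 18.02
tcp_pos: [0.5197, -0.084, 0.0792]
ee_rot: [[0.192, -0.981, 0.03], [-0.981, -0.192, -0.001], [0.007, -0.029, -1.0]]
wrist_force: [-3.2, -0.1, 18.4]
finger_gap: -0.0002
```

Emit:
send_rows(plan=[[[0,0,30],0,1],[[-1,20,45],0,0.5],[[-4,58,45],0,0.3],[[-8,97,45],0,0.3],[[-12,136,45],0,0.3],[[-15,174,40],0,0.3],[[-16,196,20],0,0.3],[[-16,196,-10],0,0.3],[[-16,196,-32],0,0.3],[[-16,196,-36],0,0.3],[[-16,196,-36],0,0.3],[[-16,196,-36],0,1]])

```text
t: 19.02
tcp_pos: [0.5041, 0.1117, 0.0437]
ee_rot: [[0.191, -0.981, 0.03], [-0.982, -0.191, -0.001], [0.007, -0.029, -1.0]]
wrist_force: [0.6, -0.2, -0.6]
finger_gap: 0.0489
```

Emit:
send_rows(plan=[[[0,0,0],0,1],[[0,0,0],0,1],[[0,0,0],0,1],[[0,0,0],0,1],[[0,0,0],0,1],[[0,0,0],0,1]])

```text
t: 19.52
tcp_pos: [0.5054, 0.1117, 0.0452]
ee_rot: [[0.191, -0.981, 0.033], [-0.982, -0.191, -0.001], [0.007, -0.032, -0.999]]
wrist_force: [0.2, -1.2, 6.2]
finger_gap: 0.0239
```

Emit:
send_rows(plan=[[[0,0,35],0,1],[[2,-6,75],0,1],[[10,-30,105],0,1],[[20,-60,125],0,1],[[32,-97,130],0,1],[[44,-135,130],0,1],[[56,-172,130],0,1],[[68,-209,130],0,1],[[78,-240,120],0,1],[[78,-240,90],0,1],[[78,-240,65],0,1],[[78,-240,55],0,1]])

```text
t: 20.52
tcp_pos: [0.5814, -0.129, 0.0977]
ee_rot: [[0.189, -0.981, 0.029], [-0.982, -0.189, -0.0], [0.006, -0.029, -1.0]]
wrist_force: [-0.8, 0.1, -0.6]
finger_gap: 0.0243
```

Emit:
send_rows(plan=[[[1.5,0.5,-3],0,1],[[1.5,0.5,-5],0,1],[[1.5,0.5,-7],0,1],[[1.5,0.5,-8.5],0,1],[[1.5,0.5,-10],0,1],[[1.5,0.5,-11],0,1],[[1.5,0.5,-11.5],0,1]])

```text
t: 21.1
tcp_pos: [0.5835, -0.1284, 0.0868]
ee_rot: [[0.19, -0.981, 0.031], [-0.982, -0.19, -0.0], [0.006, -0.03, -1.0]]
wrist_force: [1.0, -0.9, 1.0]
finger_gap: 0.0246
```

Emit:
send_rows(plan=[[[0,0,-1.5],0,1],[[0,0,-3],0,1]])

```text
t: 21.27
tcp_pos: [0.5838, -0.1283, 0.0841]
ee_rot: [[0.19, -0.981, 0.031], [-0.982, -0.19, -0.001], [0.007, -0.031, -1.0]]
wrist_force: [-0.7, 0.4, 0.8]
finger_gap: 0.0238
```

```bash
python3 -c "
from bench import arm
s=arm.sense();print(s['tcp_pos'],s['wrist_force'])"
```

```text
[ 0.58376159 -0.12834941  0.08406377] [-0.74708771  0.436809    0.81615001]
```

Empty. Push it to the floor (bottom at 12 mm gives TCP 0.057).

Emit:
send_rows(plan=[[[0,0,-5],0,1],[[0,0,-10],0,1],[[0,0,-15],0,1],[[0,0,-19],0,1],[[0,0,-22.5],0,1],[[0,0,-25],0,1],[[0,0,-27],0,1],[[0,0,-28],0,1],[[0,0,-28],0,1]])

```text
t: 22.02
tcp_pos: [0.5844, -0.1283, 0.0571]
ee_rot: [[0.19, -0.981, 0.032], [-0.982, -0.19, -0.001], [0.007, -0.032, -0.999]]
wrist_force: [-1.5, -0.0, 10.9]
finger_gap: 0.0242
```

Emit:
send_rows(plan=[[[0,0,0],0,0.5],[[0,0,0],0,0.5],[[0,0,0],0,0.5],[[0,0,25],0,0.5],[[0,0,40],0,0.5],[[0,0,40],0,1],[[0,0,40],0,1],[[0,0,40],0,1],[[0,0,40],0,1],[[0,0,40],0,1],[[0,0,32],0,1],[[0,0,28],0,1]])

```text
t: 23.02
tcp_pos: [0.5838, -0.1282, 0.0838]
ee_rot: [[0.19, -0.981, 0.031], [-0.982, -0.19, -0.0], [0.006, -0.031, -1.0]]
wrist_force: [-1.2, -0.4, -0.1]
finger_gap: -0.0
```

Emit:
send_rows(plan=[[[0,0,-2],0,1],[[0,0,-4],0,1],[[0,0,-5],0,1],[[0,0,-5],0,1]])

```text
t: 23.35
tcp_pos: [0.5846, -0.1284, 0.0796]
ee_rot: [[0.19, -0.981, 0.033], [-0.982, -0.19, -0.001], [0.007, -0.032, -0.999]]
wrist_force: [-1.4, 0.8, 7.4]
finger_gap: -0.0002
```

Emit:
send_rows(plan=[[[0,0,35],0,1],[[-4,15,60],0,1],[[-14,52,60],0,0.3],[[-24,90,60],0,0.3],[[-34,129,60],0,0.3],[[-44,168,60],0,0.3],[[-54,206,60],0,0.3],[[-64,245,60],0,0.3],[[-74,284,55],0,0.3],[[-84,322,45],0,0.3],[[-97,369,35],0,0.3],[[-97,369,20],0,0.3]])

```text
t: 24.35
tcp_pos: [0.4873, 0.2458, 0.1004]
ee_rot: [[0.193, -0.981, 0.036], [-0.981, -0.193, 0.002], [0.005, -0.035, -0.999]]
wrist_force: [0.5, -0.2, 0.2]
finger_gap: 0.06
```

Emit:
send_rows(plan=[[[0,-5,-20],0,0.3],[[0,-5,-40],0,0.3],[[0,-5,-55],0,0.3],[[0,-5,-57],0,0.3],[[0,-5,-57],0,1],[[0,-5,-57],0,1],[[0,-5,-57],0,1],[[0,-5,-57],0,1],[[0,-5,-57],0,1],[[0,-5,-57],0,1],[[0,-5,-57],0,1],[[0,-5,-57],0,1]])

```text
t: 25.35
tcp_pos: [0.4881, 0.2411, 0.0444]
ee_rot: [[0.193, -0.98, 0.037], [-0.981, -0.193, 0.003], [0.005, -0.037, -0.999]]
wrist_force: [-0.1, -1.5, 7.0]
finger_gap: 0.0236
```

Emit:
send_rows(plan=[[[0,0,35],0,1],[[1,-10,70],0,1],[[4,-35,100],0,1],[[9,-70,120],0,1],[[14,-110,130],0,1],[[19,-150,130],0,1],[[24,-190,130],0,1],[[29,-230,130],0,1],[[34,-270,130],0,1],[[39,-310,130],0,1],[[44,-350,130],0,1],[[48,-390,130],0,1]])

```text
t: 26.35
tcp_pos: [0.5359, -0.151, 0.1746]
ee_rot: [[0.193, -0.98, 0.038], [-0.981, -0.193, 0.003], [0.005, -0.038, -0.999]]
wrist_force: [0.8, -0.5, -1.1]
finger_gap: 0.0243
```

Emit:
send_rows(plan=[[[6,-43,-5],0,1],[[6,-43,-25],0,1],[[6,-43,-50],0,1],[[6,-43,-72],0,1],[[6,-43,-77],0,1],[[6,-43,-81],0,1],[[6,-43,-83],0,1],[[6,-43,-85],0,1],[[6,-43,-86.5],0,1],[[6,-43,-87.5],0,1],[[6,-43,-88.5],0,1],[[6,-43,-88.5],0,1]])

```text
t: 27.35
tcp_pos: [0.5424, -0.194, 0.0866]
ee_rot: [[0.193, -0.98, 0.039], [-0.981, -0.193, 0.002], [0.005, -0.039, -0.999]]
wrist_force: [0.5, -0.2, 0.7]
finger_gap: 0.024
```

Bottom is at 42 mm with no force, so I'll test 3 mm further.

Emit:
send_rows(plan=[[[0,0,-1.5],0,1],[[0,0,-3],0,1],[[0,0,-3],0,1]])

```text
t: 27.6
tcp_pos: [0.5425, -0.1941, 0.0835]
ee_rot: [[0.193, -0.98, 0.039], [-0.981, -0.193, 0.002], [0.006, -0.039, -0.999]]
wrist_force: [0.2, 0.5, -0.3]
finger_gap: 0.0241
```

Emit:
send_rows(plan=[[[0,0,-5],0,1],[[0,0,-10],0,1],[[0,0,-15],0,1],[[0,0,-19],0,1],[[0,0,-22.5],0,1],[[0,0,-25],0,1],[[0,0,-27],0,1],[[0,0,-28],0,1],[[0,0,-28],0,1]])

```text
t: 28.35
tcp_pos: [0.5429, -0.194, 0.0563]
ee_rot: [[0.193, -0.98, 0.04], [-0.981, -0.193, 0.002], [0.006, -0.039, -0.999]]
wrist_force: [-1.5, 2.0, 9.1]
finger_gap: 0.0241
```

Emit:
send_rows(plan=[[[0,0,0],0,0.5],[[0,0,0],0,0.5],[[0,0,0],0,0.5],[[0,0,25],0,0.5],[[0,0,40],0,0.5],[[0,0,40],0,1],[[0,0,40],0,1],[[0,0,40],0,1],[[0,0,40],0,1],[[0,0,40],0,1],[[0,0,32],0,1],[[0,0,28],0,1]])

```text
t: 29.35
tcp_pos: [0.5424, -0.1938, 0.083]
ee_rot: [[0.193, -0.98, 0.039], [-0.981, -0.193, 0.002], [0.005, -0.038, -0.999]]
wrist_force: [0.7, 0.1, 0.1]
finger_gap: -0.0
```

Emit:
send_rows(plan=[[[0,0,-2],0,1],[[0,0,-4],0,1],[[0,0,-5],0,1],[[0,0,-5],0,1]])

```text
t: 29.68
tcp_pos: [0.5435, -0.1944, 0.0795]
ee_rot: [[0.193, -0.98, 0.041], [-0.981, -0.193, 0.002], [0.006, -0.04, -0.999]]
wrist_force: [-3.4, -0.1, 15.3]
finger_gap: -0.0
```

Emit:
send_rows(plan=[[[0,0,35],0,1],[[-5,25,62],0,1],[[-13,65,65],0,0.3],[[-21,105,65],0,0.3],[[-29,145,65],0,0.3],[[-37,185,65],0,0.3],[[-45,225,65],0,0.3],[[-53,265,65],0,0.3],[[-61,305,65],0,0.3],[[-69,345,65],0,0.3],[[-77,385,60],0,0.3],[[-85,425,50],0,0.3]])

```text
t: 30.68
tcp_pos: [0.4586, 0.2326, 0.1301]
ee_rot: [[0.193, -0.98, 0.043], [-0.981, -0.193, 0.002], [0.006, -0.043, -0.999]]
wrist_force: [1.3, 0.2, -0.4]
finger_gap: 0.0599
```

Emit:
send_rows(plan=[[[-9,40,-15],0,0.3],[[-17,78,-25],0,0.3],[[-17,90,-35],0,0.3],[[-17,90,-55],0,0.3],[[-17,90,-75],0,0.3],[[-17,90,-87],0,0.3],[[-17,90,-87],0,0.3],[[-17,90,-87],0,1],[[-17,90,-87],0,1],[[-17,90,-87],0,1],[[-17,90,-87],0,1],[[-17,90,-87],0,1]])

```text
t: 31.68
tcp_pos: [0.4423, 0.3228, 0.0443]
ee_rot: [[0.193, -0.98, 0.045], [-0.981, -0.193, 0.004], [0.005, -0.044, -0.999]]
wrist_force: [0.6, -1.2, 4.0]
finger_gap: 0.024
```

Emit:
send_rows(plan=[[[0,0,0],0,1],[[0,0,0],0,1],[[0,0,0],0,1],[[0,0,20],0,1],[[0,0,50],0,1],[[0,0,80],0,1],[[10,-33,110],0,1],[[20,-66,130],0,1],[[31,-104,132],0,1],[[42,-142,132],0,1],[[53,-180,132],0,1],[[64,-218,132],0,1]])

```text
t: 32.68
tcp_pos: [0.5064, 0.1031, 0.1766]
ee_rot: [[0.193, -0.98, 0.045], [-0.981, -0.193, 0.004], [0.005, -0.045, -0.999]]
wrist_force: [0.1, 0.9, -0.6]
finger_gap: 0.0242
```

Emit:
send_rows(plan=[[[12,-38,0],0,1],[[24,-77,0],0,1],[[36,-115,0],0,1],[[48,-154,0],0,1],[[59,-192,0],0,1],[[71,-230,0],0,1],[[82,-268,0],0,1],[[87,-287,-5],0,1],[[87,-287,-25],0,1],[[87,-287,-50],0,1],[[87,-287,-70],0,1],[[87,-287,-76],0,1]])

```text
t: 33.68
tcp_pos: [0.591, -0.1835, 0.0972]
ee_rot: [[0.193, -0.98, 0.04], [-0.981, -0.193, 0.005], [0.002, -0.04, -0.999]]
wrist_force: [-1.9, 0.4, -0.6]
finger_gap: 0.0245
```

Emit:
send_rows(plan=[[[0,0,-2],0,1],[[0,0,-4],0,1],[[0,0,-6],0,1],[[0,0,-8],0,1],[[0,0,-9],0,1],[[0,0,-9],0,1]])

```text
t: 34.18
tcp_pos: [0.5916, -0.1835, 0.0889]
ee_rot: [[0.193, -0.98, 0.041], [-0.981, -0.193, 0.005], [0.003, -0.041, -0.999]]
wrist_force: [0.4, 0.5, 0.2]
finger_gap: 0.0242
```

Emit:
send_rows(plan=[[[1,0,-1],0,1],[[2,0,-2],0,1],[[2,0,-3],0,1],[[2,0,-3],0,1]])

```text
t: 34.52
tcp_pos: [0.5939, -0.1837, 0.0859]
ee_rot: [[0.193, -0.98, 0.042], [-0.981, -0.193, 0.005], [0.003, -0.042, -0.999]]
wrist_force: [-0.9, -0.5, 1.6]
finger_gap: 0.0244
```

Emit:
send_rows(plan=[[[0,0,-1],0,1],[[0,0,-2.5],0,1],[[0,0,-2.5],0,1]])

```text
t: 34.77
tcp_pos: [0.5939, -0.1837, 0.0831]
ee_rot: [[0.193, -0.98, 0.042], [-0.981, -0.193, 0.005], [0.003, -0.042, -0.999]]
wrist_force: [-0.6, -0.3, 0.3]
finger_gap: 0.0236
```

Empty too. Push down, release and press from above.

Emit:
send_rows(plan=[[[0,0,-5],0,1],[[0,0,-10],0,1],[[0,0,-15],0,1],[[0,0,-19],0,1],[[0,0,-22.5],0,1],[[0,0,-25],0,1],[[0,0,-26.5],0,1],[[0,0,-27.5],0,1],[[0,0,-27.5],0,1]])

```text
t: 35.52
tcp_pos: [0.5941, -0.1836, 0.0562]
ee_rot: [[0.193, -0.98, 0.042], [-0.981, -0.193, 0.005], [0.003, -0.042, -0.999]]
wrist_force: [-0.9, 0.2, 5.7]
finger_gap: 0.0245
```

Emit:
send_rows(plan=[[[0,0,0],0,0.5],[[0,0,0],0,0.5],[[0,0,0],0,0.5],[[0,0,25],0,0.5],[[0,0,40],0,0.5],[[0,0,40],0,1],[[0,0,40],0,1],[[0,0,40],0,1],[[0,0,40],0,1],[[0,0,40],0,1],[[0,0,32],0,1],[[0,0,28],0,1]])

```text
t: 36.52
tcp_pos: [0.5936, -0.1834, 0.0829]
ee_rot: [[0.193, -0.98, 0.041], [-0.981, -0.193, 0.005], [0.003, -0.041, -0.999]]
wrist_force: [-1.0, -0.5, 0.0]
finger_gap: -0.0001
```

Emit:
send_rows(plan=[[[0,0,-2],0,1],[[0,0,-4],0,1],[[0,0,-5],0,1],[[0,0,-5],0,1]])

```text
t: 36.85
tcp_pos: [0.5949, -0.184, 0.0796]
ee_rot: [[0.193, -0.98, 0.043], [-0.981, -0.193, 0.004], [0.004, -0.043, -0.999]]
wrist_force: [-3.4, 0.5, 14.5]
finger_gap: 0.0
```

All five vials are down. I'll retreat, turning the jaws to the cover's x on the way, and measure the cover and posts.

Emit:
send_rows(plan=[[[0,0,35],0,1],[[0,0,75],0,1],[[-15,28,110],7,0.6],[[-32,61,140],14,0.6],[[-50,95,160],21,0.6],[[-68,130,170],28,0.6],[[-86,165,170],35,0.6],[[-104,200,170],42,0.6],[[-122,235,170],49,0.6],[[-140,270,170],56,0.6],[[-158,305,170],63,0.6],[[-175,334,170],70,0.6]])

```text
t: 37.85
tcp_pos: [0.4183, 0.1519, 0.2494]
ee_rot: [[0.989, -0.148, 0.01], [-0.148, -0.988, 0.043], [0.004, -0.044, -0.999]]
wrist_force: [0.6, 0.5, -0.0]
finger_gap: 0.0339
```

```bash
cat > m.py <<'E'
from h import *
b=snap("top","t3");m=masks(b)
h=cv2.cvtColor(b,cv2.COLOR_RGB2HSV)
cs,_=cv2.findContours(m["green"].astype(np.uint8),cv2.RETR_EXTERNAL,cv2.CHAIN_APPROX_NONE)
c=max(cs,key=cv2.contourArea);r=cv2.minAreaRect((plane("top",c.reshape(-1,2),.005)[:,:2]*1000).astype(np.float32));print("cover",np.round(r[0],1),np.round(r[1],1),round(r[2],2))
fill=np.zeros(b.shape[:2],np.uint8);cv2.drawContours(fill,[c],-1,1,-1)
w=(fill>0)&(h[...,1]<70)&(h[...,2]>140)
for q,a in blobs(w,8,400): print("white",q.round(1),a,(plane("top",[q],.005)[0]*1000).round(1))
for q,a in blobs(m["black"],40,200):
    if 290<q[0]<385 and 195<q[1]<255: print("pad",q.round(1),a,(plane("top",[q],.048)[0]*1000).round(1))
for q,a in blobs(m["red"],2,100): print("red",q.round(1),a,(plane("top",[q],.084)[0]*1000).round(1),(plane("top",[q],.1)[0]*1000).round(1))
E
python3 m.py; python3 -c "
from h import *
b=cv2.imread('pics/t3.png');r=lambda u0,u1,v0,v1:cv2.resize(b[v0:v1,u0:u1],None,fx=5,fy=5,interpolation=3)
cv2.imwrite('pics/t3c.png',np.vstack([r(285,395,190,260)[:350],r(165,275,158,208)]))
print(proj('top',[(.5628+.9806*x-.1959*y,-.1614+.1959*x+.9806*y,.12) for x in(-.06,.06) for y in(-.098,.098)]).round(1).tolist())"
```

```text
cover [658.3 241.2] [146.5 235.9] 6.02
white [235.5 175. ] 26 [699.7 147.6   5. ]
white [173.7 176.6] 27 [678.9 342.3   5. ]
white [203. 182.] 98 [668.4 247.9   5. ]
white [235.8 193.3] 27 [640.  141.1   5. ]
pad [361.1 210.6] 125 [ 606.  -238.8   48. ]
pad [305.1 217.2] 115 [572.8 -73.6  48. ]
pad [364.5 228.6] 129 [ 552.8 -249.1   48. ]
red [344.5 210.9] 57 [ 593.2 -180.9   84. ] [ 589.6 -177.   100. ]
red [325.5 213.2] 57 [ 582.2 -126.7   84. ] [ 578.8 -123.7  100. ]
red [348.  228.8] 61 [ 542.3 -191.6   84. ] [ 539.6 -187.5  100. ]
red [328.3 231.8] 61 [ 529.3 -136.2   84. ] [ 526.8 -133.   100. ]
red [309.  234.4] 62 [517.7 -82.1  84. ] [515.4 -79.8 100. ]
[[380.0, 236.1], [308.6, 244.6], [371.2, 193.5], [302.0, 201.6]]
```

View pics/t3c.png

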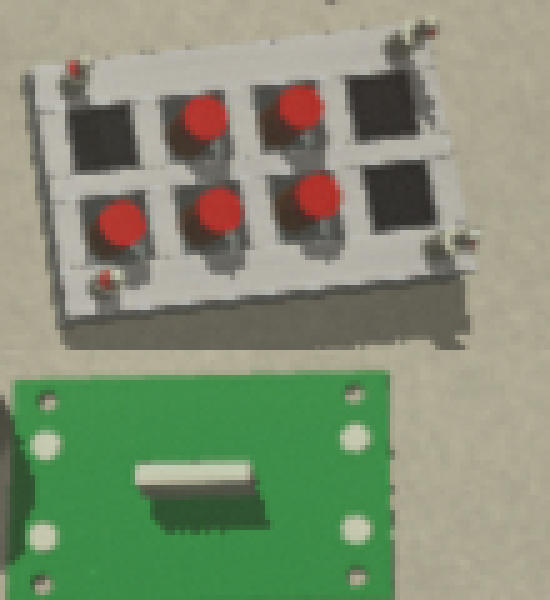

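Cover moved: its centre is now (0.659, 0.2415) with yaw 6.1°. All five caps read at 84 mm in their wells. I'll hover over the rib.

Emit:
send_rows(plan=[[[38,14,-30],7,0.6],[[76,28,-60],14.6,0.6],[[115,43,-100],14.6,0.6],[[154,58,-130],14.6,0.6],[[193,72,-160],14.6,0.6],[[225,84,-180],14.6,0.6],[[241,90,-190],14.6,0.6],[[241,90,-190],14.6,0.6],[[241,90,-190],14.6,0.6],[[241,90,-190],14.6,0.6]])

```text
t: 38.73
tcp_pos: [0.6564, 0.2447, 0.0567]
ee_rot: [[0.993, 0.115, -0.007], [0.115, -0.992, 0.044], [-0.002, -0.044, -0.999]]
wrist_force: [-0.5, -0.3, 0.5]
finger_gap: 0.0343
```

Run:
```python
from h import *
a=snap("side","s7a");s=arm.sense();p=np.array(s["tcp_pos"]);print(p.round(4),np.round(s["ee_rot"],3).tolist())
c=cv2.resize(a[170:280,155:275],None,fx=5,fy=5,interpolation=3)
cv2.imwrite("pics/s7.png",cv2.cvtColor(cv2.convertScaleAbs(c,alpha=1.4),cv2.COLOR_RGB2BGR))
m=masks(a);h=cv2.cvtColor(a,cv2.COLOR_RGB2HSV)
cs,_=cv2.findContours(m["green"].astype(np.uint8),cv2.RETR_EXTERNAL,cv2.CHAIN_APPROX_NONE)
c=max(cs,key=cv2.contourArea);f=np.zeros(a.shape[:2],np.uint8);cv2.drawContours(f,[c],-1,1,-1)
for q,n in blobs((f>0)&(h[...,1]<80)&(h[...,2]>120),5,400):print(q.round(1),n,(plane("side",[q],.005)[0]*1000).round(1))
```

```text
[0.656  0.2446 0.0579] [[0.993, 0.115, -0.006], [0.115, -0.992, 0.044], [-0.001, -0.044, -0.999]]
[192.6 267.3] 22 [620.7 337.7   5. ]
```

View pics/s7.png

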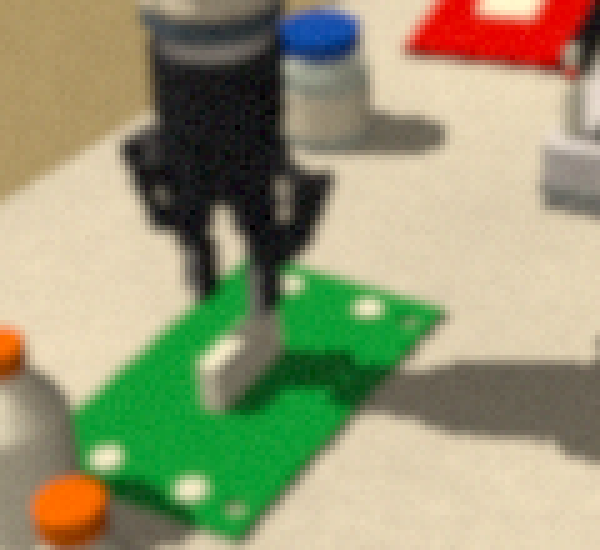

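Emit:
send_rows(plan=[[[3.5,-2.5,-10],-0.5,0.6],[[3.5,-2.5,-25],-0.5,0.6],[[3.5,-2.5,-40],-0.5,0.6],[[3.5,-2.5,-48],-0.5,0.6],[[3.5,-2.5,-50],-0.5,0.6],[[3.5,-2.5,-50],-0.5,1],[[3.5,-2.5,-50],-0.5,1],[[3.5,-2.5,-50],-0.5,1],[[3.5,-2.5,-50],-0.5,1],[[3.5,-2.5,-50],-0.5,1],[[3.5,-2.5,-50],-0.5,1],[[3.5,-2.5,-50],-0.5,1]])

```text
t: 39.78
tcp_pos: [0.6595, 0.242, 0.008]
ee_rot: [[0.994, 0.106, -0.005], [0.107, -0.993, 0.044], [-0.001, -0.044, -0.999]]
wrist_force: [-0.0, -0.5, -3.0]
finger_gap: 0.0133
```

```bash
python3 m.py | grep -E "cover|white"; python3 -c "
from h import *
a=snap('side');h=cv2.cvtColor(a,cv2.COLOR_RGB2HSV)
w=(h[...,1]<80)&(h[...,2]>120);w[:200]=0;w[:, :150]=0;w[:,260:]=0
for q,n in blobs(w,12,60):print(q.round(1),n,(plane('side',[q],.005)[0]*1000).round(1))
print(np.round(proj('top',[(.5628+.9806*x-.1959*y,-.1614+.1959*x+.9806*y,.09) for x in(-.06,.06) for y in(-.098,.098)]),1).tolist())"
```

```text
cover [669.2 152.1] [145.2  58.2] 8.73
white [235.5 174.9] 24 [700.  147.6   5. ]
white [235.7 193. ] 24 [641.  141.4   5. ]
[227.7 230.9] 15 [642.4 142.5   5. ]
[197.7 240.9] 37 [689.7 235.5   5. ]
[175.6 261. ] 23 [680.7 343.8   5. ]
[192.5 267.2] 26 [621.6 337.4   5. ]
[[376.2, 237.4], [307.0, 245.7], [367.9, 196.1], [300.6, 203.9]]
```

Gripped. The cover centre matches the TCP to within 1 mm. I'll lift away from the short bottle, which is nearly touching the cover's edge, and carry the cover towards the carrier.

Emit:
send_rows(plan=[[[0,-5,5],0,1],[[0,-15,15],0,1],[[-2,-25,40],0,1],[[-6,-40,70],1,1],[[-14,-65,100],2,1],[[-22,-95,125],3,1],[[-30,-128,140],4,1],[[-40,-165,147],5.3,1],[[-50,-203,147],5.3,1],[[-60,-242,147],5.3,1],[[-70,-281,147],5.3,1],[[-80,-320,147],5.3,1]])

```text
t: 40.88
tcp_pos: [0.5786, -0.0803, 0.1564]
ee_rot: [[0.98, 0.198, -0.008], [0.198, -0.979, 0.043], [0.001, -0.044, -0.999]]
wrist_force: [1.1, -1.0, -2.8]
finger_gap: 0.0131
```

Emit:
send_rows(plan=[[[-8,-35,-3],0,1],[[-16.5,-70,-6],0,1],[[-16.5,-81,-10],0,1],[[-16.5,-81,-14],0,1],[[-16.5,-81,-17],0,1],[[-16.5,-81,-17],0,1],[[-16.5,-81,-17],0,1],[[-16.5,-81,-17],0,1]])

```text
t: 41.55
tcp_pos: [0.5624, -0.1601, 0.1395]
ee_rot: [[0.98, 0.199, -0.008], [0.2, -0.979, 0.043], [0.001, -0.044, -0.999]]
wrist_force: [-0.2, 0.9, -3.4]
finger_gap: 0.013
```

Run:
```python
from h import *
a=snap("side","s8a");b=snap("top","t8a");s=arm.sense();p=np.array(s["tcp_pos"]);print(p.round(4),np.round(s["ee_rot"],3).tolist())
r=lambda i,u0,u1,v0,v1:cv2.resize(i[v0:v1,u0:u1],(640,int(640*(v1-v0)/(u1-u0))),interpolation=3)
cv2.imwrite("pics/s8.png",cv2.cvtColor(np.vstack([r(a,230,350,130,215)[:,:],]),cv2.COLOR_RGB2BGR)[:600])
# white dots in both views
for n,i,box in(("top",b,(270,420,150,270)),("side",a,(220,360,120,230))):
    h=cv2.cvtColor(i,cv2.COLOR_RGB2HSV);g=masks(i)["green"].astype(np.uint8)
    g=cv2.morphologyEx(g,cv2.MORPH_CLOSE,np.ones((9,9),np.uint8))
    w=(g>0)&(h[...,1]<90)&(h[...,2]>110)
    for q,k in blobs(w,2,300):
        print(n,q.round(1),k,(plane(n,[q],p[2]-.008+.005)[0]*1000).round(1))
```

```text
[ 0.5625 -0.1603  0.1396] [[0.98, 0.199, -0.008], [0.199, -0.979, 0.043], [0.001, -0.044, -0.999]]
top [302.2 200.4] 17 [601.9 -52.  136.6]
top [304.1 210.7] 41 [573.4 -58.5 136.6]
top [331.8 215.8] 6 [ 565.3 -134.   136.6]
top [307.7 232.6] 45 [514.6 -70.8 136.6]
top [342. 237.] 3 [ 510.1 -162.5  136.6]
top [308.5 245.5] 2 [480.5 -74.4 136.6]
side [308.7 156.4] 7 [ 554.3 -259.9  136.6]
side [277.  175.7] 14 [575.4 -56.1 136.6]
side [295.  178.3] 14 [515.1 -70.5 136.6]
```

View pics/s8.png

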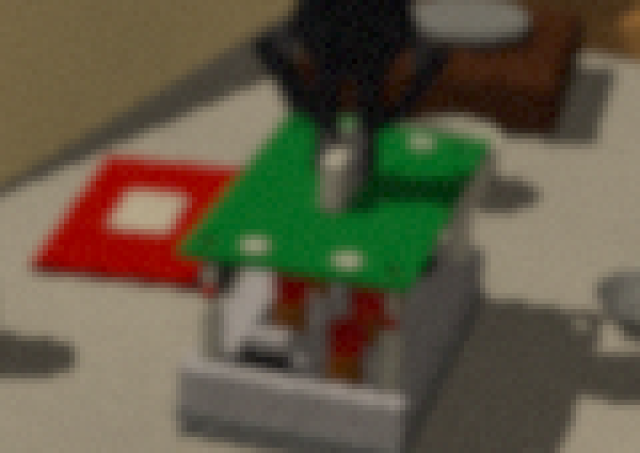

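The cover hovers level above the posts. The dots agree with the expected position to within 0.7 mm, so I'll lower it gently.

Emit:
send_rows(plan=[[[-0.5,-0.5,-4],0,1],[[-0.5,-0.5,-7],0,1],[[-0.5,-0.5,-10],0,1],[[-0.5,-0.5,-12],0,1],[[-0.5,-0.5,-14],0,1],[[-0.5,-0.5,-16],0,1],[[-0.5,-0.5,-16],0,1]])

```text
t: 42.23
tcp_pos: [0.5617, -0.1608, 0.1231]
ee_rot: [[0.98, 0.199, -0.008], [0.199, -0.979, 0.043], [0.0, -0.044, -0.999]]
wrist_force: [0.0, 0.0, -3.0]
finger_gap: 0.0133
```

Emit:
send_rows(plan=[[[0,0,-2],0,1],[[0,0,-4],0,1],[[0,0,-6],0,1],[[0,0,-8],0,1],[[0,0,-10],0,1],[[0,0,-11],0,1],[[0,0,-11],0,1]])

```text
t: 42.82
tcp_pos: [0.5616, -0.1607, 0.1118]
ee_rot: [[0.98, 0.199, -0.009], [0.199, -0.979, 0.043], [0.0, -0.044, -0.999]]
wrist_force: [0.3, 0.5, -2.2]
finger_gap: 0.0131
```

Emit:
send_rows(plan=[[[0,0,-1.5],0,1],[[0,0,-3],0,1],[[0,0,-4.5],0,1],[[0,0,-5],0,1],[[0,0,-5],0,1]])

```text
t: 43.23
tcp_pos: [0.5618, -0.1608, 0.1074]
ee_rot: [[0.98, 0.199, -0.008], [0.199, -0.979, 0.043], [0.001, -0.044, -0.999]]
wrist_force: [-1.1, 1.1, 1.9]
finger_gap: 0.0131
```

The cover now rests on the balls with its underside at about 99 mm. I'll release, rise clear of the rib, shut, and go to dot (+30,+98).

Emit:
send_rows(plan=[[[0,0,0],0,0.65],[[0,0,0],0,0.65],[[0,0,0],0,0.65],[[0,0,20],0,0.65],[[0,0,50],0,0.65],[[0,0,55],0,1],[[3,34,55],0,1],[[7,68,50],0,1],[[11,101,40],0,1],[[11,101,20],0,1],[[11,101,5],0,1],[[11,101,3],0,1]])

```text
t: 44.23
tcp_pos: [0.5712, -0.0588, 0.1079]
ee_rot: [[0.98, 0.2, -0.012], [0.2, -0.979, 0.044], [-0.003, -0.045, -0.999]]
wrist_force: [-0.9, 1.1, -0.9]
finger_gap: -0.0
```

Run:
```python
from h import *
a=snap("side");s=arm.sense();print(np.round(s["tcp_pos"],4),np.round(s["wrist_force"],1),s["finger_gap"])
cv2.imwrite("pics/s9.png",cv2.cvtColor(cv2.resize(a[130:215,230:350],None,fx=5.3,fy=5.3,interpolation=3),cv2.COLOR_RGB2BGR))
```

```text
[ 0.5716 -0.0593  0.1087] [-0.7 -0.2 -0.7] -5.681348699959597e-05
```

View pics/s9.png

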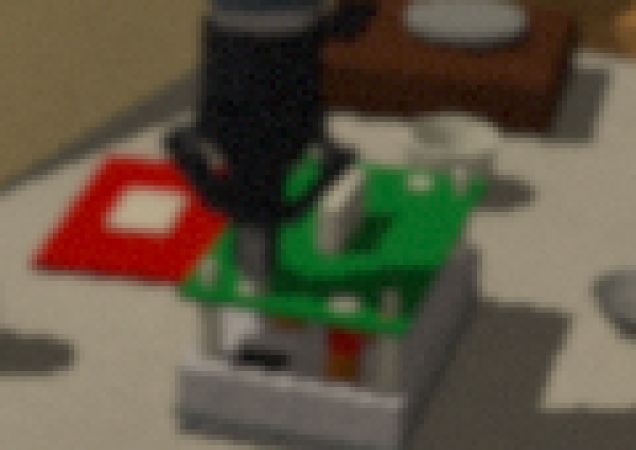

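Pins show through the cover at the three corners I can see ((205,265), (390,295), (460,180) in the crop), and the fingers are over the dot. I'll press.

Emit:
send_rows(plan=[[[1,0,-4],0,1],[[1,0,-7],0,1],[[1,0,-8.5],0,1],[[1,0,-9.5],0,1],[[1,0,-10.5],0,1],[[1,0,-11.5],0,1]])

```text
t: 44.78
tcp_pos: [0.573, -0.0595, 0.0976]
ee_rot: [[0.98, 0.199, -0.01], [0.199, -0.979, 0.044], [-0.001, -0.045, -0.999]]
wrist_force: [0.9, -0.1, 0.6]
finger_gap: -0.0001
```

Emit:
send_rows(plan=[[[0,0,-1],0,1],[[0,0,-2],0,1],[[0,0,-3],0,1],[[0,0,-4],0,1]])

```text
t: 45.12
tcp_pos: [0.5729, -0.0595, 0.0935]
ee_rot: [[0.98, 0.199, -0.01], [0.199, -0.979, 0.044], [-0.001, -0.045, -0.999]]
wrist_force: [-0.1, -0.3, -0.4]
finger_gap: -0.0
```

Emit:
send_rows(plan=[[[0,0,-1],0,1],[[0,0,-2],0,1],[[0,0,-3],0,1],[[0,0,-4],0,1]])

```text
t: 45.45
tcp_pos: [0.573, -0.0595, 0.0903]
ee_rot: [[0.98, 0.199, -0.011], [0.199, -0.979, 0.044], [-0.002, -0.045, -0.999]]
wrist_force: [-5.7, 1.4, 20.0]
finger_gap: -0.0003
```

Run:
```python
from h import *
a=snap("side");b=snap("top");s=arm.sense();print(np.round(s["tcp_pos"],4),np.round(s["wrist_force"],1),np.round(s["moment"],2))
cv2.imwrite("pics/s10.png",cv2.cvtColor(cv2.resize(a[140:200,250:330],None,fx=8,fy=8,interpolation=3),cv2.COLOR_RGB2BGR))
print(proj("side",[(.5729,-.0595,z) for z in (.09,.095,.1,.105)]).round(1).tolist())
```

```text
[ 0.573  -0.0595  0.0905] [-3.9  0.6 10.6] [ 0.04  0.57 -0.01]
[[277.9, 187.7], [277.9, 186.4], [278.0, 185.1], [278.0, 183.8]]
```

View pics/s10.png

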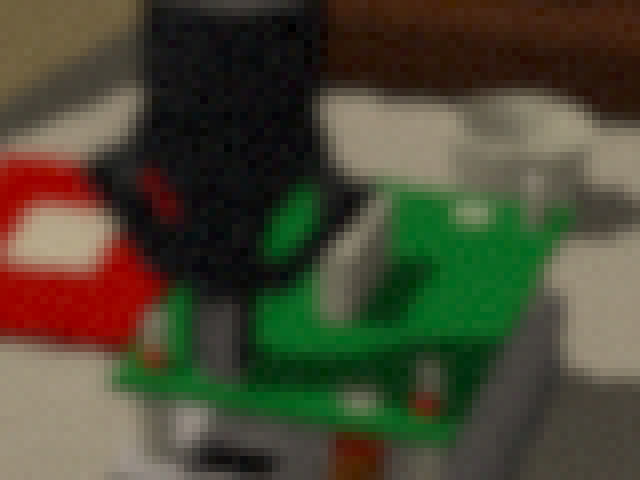

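Red balls are now visible above the plate at both +y corners (crop (150,355) and (425,405)). I'll press this corner once more, then move to (-30,+98).

Emit:
send_rows(plan=[[[0,0,-0.5],0,1],[[0,0,-1],0,1],[[0,0,-1],0,1]])

```text
t: 45.8
tcp_pos: [0.573, -0.0595, 0.0905]
ee_rot: [[0.98, 0.199, -0.01], [0.199, -0.979, 0.044], [-0.001, -0.045, -0.999]]
wrist_force: [-3.9, 0.6, 10.9]
finger_gap: -0.0003
```

Emit:
send_rows(plan=[[[0,0,8],0,1],[[-29,-6,15],0,1],[[-58.5,-11.5,15],0,1],[[-58.5,-11.5,8],0,1],[[-58.5,-11.5,5],0,1],[[-58.5,-11.5,3],0,1],[[-58.5,-11.5,2],0,1],[[-58.5,-11.5,1],0,1],[[-58.5,-11.5,0],0,1],[[-58.5,-11.5,-0.5],0,1],[[-58.5,-11.5,-0.5],0,1]])

```text
t: 46.72
tcp_pos: [0.5154, -0.0709, 0.0905]
ee_rot: [[0.98, 0.199, -0.009], [0.199, -0.979, 0.044], [-0.0, -0.045, -0.999]]
wrist_force: [-0.8, 0.7, 5.7]
finger_gap: 0.0001
```

Emit:
send_rows(plan=[[[0,0,-1],0,1],[[0,0,-1.5],0,1],[[0,0,-2],0,1],[[0,0,-2],0,1]])

```text
t: 47.05
tcp_pos: [0.5156, -0.0709, 0.0903]
ee_rot: [[0.98, 0.2, -0.01], [0.2, -0.979, 0.044], [-0.001, -0.045, -0.999]]
wrist_force: [-6.7, -0.1, 22.2]
finger_gap: -0.0004
```

The +y end is home. Now the -y end, starting with dot (-30,-98).

Emit:
send_rows(plan=[[[0,0,15],0,1],[[0,0,40],0,1],[[7,-37,45],0,1],[[14,-74,45],0,1],[[21.5,-111,45],0,1],[[29,-148,45],0,1],[[37,-185,42],0,1],[[37,-192.5,30],0,1],[[37,-192.5,18],0,1],[[37,-192.5,15],0,1],[[37,-192.5,13],0,1],[[37,-192.5,11],0,1]])

```text
t: 48.05
tcp_pos: [0.5521, -0.2617, 0.1007]
ee_rot: [[0.98, 0.201, -0.011], [0.201, -0.978, 0.045], [-0.002, -0.046, -0.999]]
wrist_force: [-0.5, -0.1, -0.0]
finger_gap: 0.0003
```

Emit:
send_rows(plan=[[[0,0,-1.5],0,1],[[0,0,-3],0,1],[[0,0,-4],0,1],[[0,0,-5],0,1],[[0,0,-6],0,1]])

```text
t: 48.47
tcp_pos: [0.5524, -0.2616, 0.0949]
ee_rot: [[0.979, 0.201, -0.011], [0.202, -0.978, 0.044], [-0.001, -0.046, -0.999]]
wrist_force: [0.3, -0.3, -0.4]
finger_gap: -0.0003
```

Emit:
send_rows(plan=[[[0,-1,-1],0,1],[[0,-1,-2],0,1],[[0,-1,-3],0,1],[[0,-1,-4],0,1],[[0,-1,-5],0,1]])

```text
t: 48.88
tcp_pos: [0.5525, -0.2627, 0.0904]
ee_rot: [[0.979, 0.201, -0.01], [0.202, -0.978, 0.044], [-0.001, -0.046, -0.999]]
wrist_force: [-3.4, 1.8, 14.8]
finger_gap: -0.0001
```

Emit:
send_rows(plan=[[[0,0,-1],0,1],[[0,0,-1.5],0,1],[[0,0,-1.5],0,1]])

```text
t: 49.13
tcp_pos: [0.5525, -0.2627, 0.0904]
ee_rot: [[0.979, 0.201, -0.01], [0.202, -0.978, 0.044], [-0.001, -0.046, -0.999]]
wrist_force: [-4.2, 1.7, 13.5]
finger_gap: 0.0002
```

Emit:
send_rows(plan=[[[0,0,8],0,1],[[29,6,18],0,1],[[58.5,11.5,18],0,1],[[58.5,11.5,14],0,1],[[58.5,11.5,10],0,1],[[58.5,11.5,7],0,1],[[58.5,11.5,5],0,1],[[58.5,11.5,3],0,1],[[58.5,11.5,1],0,1],[[58.5,11.5,0],0,1],[[58.5,11.5,-1],0,1],[[58.5,11.5,-1],0,1]])

```text
t: 50.13
tcp_pos: [0.6103, -0.2514, 0.0905]
ee_rot: [[0.98, 0.201, -0.011], [0.201, -0.979, 0.045], [-0.002, -0.046, -0.999]]
wrist_force: [-3.6, 1.2, 9.2]
finger_gap: 0.0003
```

Emit:
send_rows(plan=[[[0,0,-1],0,1],[[0,0,-2],0,1],[[0,0,-2.5],0,1],[[0,0,-2.5],0,1]])

```text
t: 50.47
tcp_pos: [0.6103, -0.2515, 0.0904]
ee_rot: [[0.98, 0.201, -0.011], [0.201, -0.979, 0.045], [-0.002, -0.046, -0.999]]
wrist_force: [-6.0, 3.5, 16.8]
finger_gap: -0.0003
```

Emit:
send_rows(plan=[[[0,0,35],0,1],[[0,0,75],0,1],[[-20,30,110],0,1],[[-45,60,130],0,1],[[-75,90,140],0,1],[[-105,120,140],0,1],[[-130,150,140],0,1],[[-155,180,140],0,1],[[-180,210,140],0,1],[[-200,245,140],0,1],[[-200,285,140],0,1],[[-200,325,140],0,1]])

```text
t: 51.47
tcp_pos: [0.4085, 0.0746, 0.2308]
ee_rot: [[0.98, 0.199, -0.01], [0.199, -0.979, 0.045], [-0.001, -0.046, -0.999]]
wrist_force: [1.5, 0.2, -0.3]
finger_gap: 0.0
```

Run:
```python
from h import *
a=snap("side");b=snap("top");s=arm.sense();print(np.round(s["tcp_pos"],4),np.round(s["wrist_force"],1),s["t"])
r=lambda i,u0,u1,v0,v1:cv2.resize(i[v0:v1,u0:u1],(640,int(640*(v1-v0)/(u1-u0))),interpolation=3)
cv2.imwrite("pics/e1.png",cv2.cvtColor(np.vstack([r(a,250,330,150,202)[:300],r(b,285,400,180,250)[:300]]),cv2.COLOR_RGB2BGR))
C=np.array([(.5628+.9806*x-.1959*y,-.1614+.1959*x+.9806*y) for x in(-.03,.03) for y in(-.098,.098)])
P={}
for n,i in(("top",b),("side",a)):
    h=cv2.cvtColor(i,cv2.COLOR_RGB2HSV);g=cv2.morphologyEx(masks(i)["green"].astype(np.uint8),cv2.MORPH_CLOSE,np.ones((9,9),np.uint8))
    B=[q for q,k in blobs((g>0)&(h[...,1]<90)&(h[...,2]>110),3,80)]
    e=proj(n,np.c_[C,np.full(4,.095)])
    P[n]=[min(B,key=lambda q:np.hypot(*(q-z))) for z in e]
for j in range(4): X,d=two([P["top"][j]],[P["side"][j]]);print(C[j].round(4),X.round(4),round(d,4),P["top"][j].round(1),P["side"][j].round(1))
```

```text
[0.4097 0.078  0.2309] [ 0.  -0.8 -0.2] 51.5667
[ 0.5526 -0.2634] [ 0.5819 -0.2572  0.0789] 0.0592 [375.1 226.7] [293.4 168.5]
[ 0.5142 -0.0712] [ 0.5154 -0.0719  0.0954] 0.0019 [306.  234.7] [294.3 189. ]
[ 0.6114 -0.2516] [ 0.617  -0.2609  0.0707] 0.0006 [370.9 205.9] [293.4 168.5]
[ 0.573  -0.0594] [ 0.5753 -0.0606  0.0945] 0.0032 [303.  213.6] [277.  186.2]
```

View pics/e1.png

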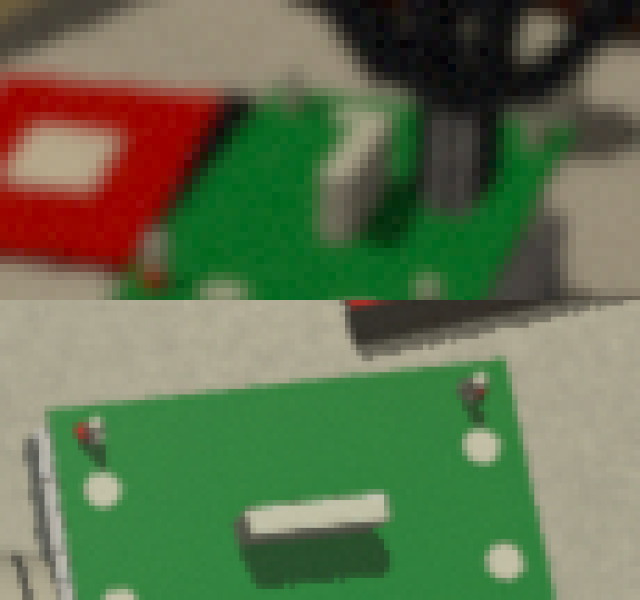

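The +y dots triangulate at 95 mm, which is home. The far dots are hidden from the side camera, so I'll move the arm aside for one last check.

Emit:
send_rows(plan=[[[-10,-38,10],0,1],[[-20,-76,10],0,1],[[-30,-114,10],0,1],[[-40,-152,10],0,1],[[-50,-190,10],0,1],[[-60,-228,10],0,1],[[-70,-266,10],0,1],[[-80,-304,10],0,1],[[-90,-342,10],0,1],[[-100,-378,10],0,1],[[-100,-378,10],0,1],[[-100,-378,10],0,1]])

```text
t: 52.57
tcp_pos: [0.3085, -0.302, 0.2409]
ee_rot: [[0.979, 0.202, -0.009], [0.202, -0.978, 0.046], [0.0, -0.047, -0.999]]
wrist_force: [0.3, 0.2, -0.1]
finger_gap: 0.0002
```

Run:
```python
from h import *
a=snap("side");b=snap("top");s=arm.sense();print(np.round(s["tcp_pos"],4),np.round(s["wrist_force"],1),s["t"])
r=lambda i,u0,u1,v0,v1:cv2.resize(i[v0:v1,u0:u1],(640,int(640*(v1-v0)/(u1-u0))),interpolation=3)
cv2.imwrite("pics/e2.png",cv2.cvtColor(np.vstack([r(a,250,330,150,202)[:360],r(b,285,400,180,250)[:240]]),cv2.COLOR_RGB2BGR))
C=np.array([(.5628+.9806*x-.1959*y,-.1614+.1959*x+.9806*y) for x in(-.03,.03) for y in(-.098,.098)])
P={}
for n,i in(("top",b),("side",a)):
    h=cv2.cvtColor(i,cv2.COLOR_RGB2HSV);g=cv2.morphologyEx(masks(i)["green"].astype(np.uint8),cv2.MORPH_CLOSE,np.ones((9,9),np.uint8))
    B=[q for q,k in blobs((g>0)&(h[...,1]<110)&(h[...,2]>100),3,80)]
    e=proj(n,np.c_[C,np.full(4,.095)])
    P[n]=[min(B,key=lambda q:np.hypot(*(q-z))) for z in e]
for j in range(4): X,d=two([P["top"][j]],[P["side"][j]]);print(C[j].round(4),X.round(4),round(d,4),P["top"][j].round(1),P["side"][j].round(1))
```

```text
[ 0.3091 -0.2998  0.2407] [ 0.   0.7 -0.3] 52.6667
[ 0.5526 -0.2634] [ 0.5532 -0.2647  0.0955] 0.0016 [375.3 226.7] [308.7 165.9]
[ 0.5142 -0.0712] [ 0.5157 -0.0728  0.0935] 0.0022 [306.3 234.7] [294.3 189.4]
[ 0.6114 -0.2516] [ 0.6128 -0.2583  0.0823] 0.0046 [371.1 205.7] [294.7 166.4]
[ 0.573  -0.0594] [ 0.5749 -0.0609  0.0939] 0.0021 [303.  213.6] [277.3 186.4]
```

View pics/e2.png

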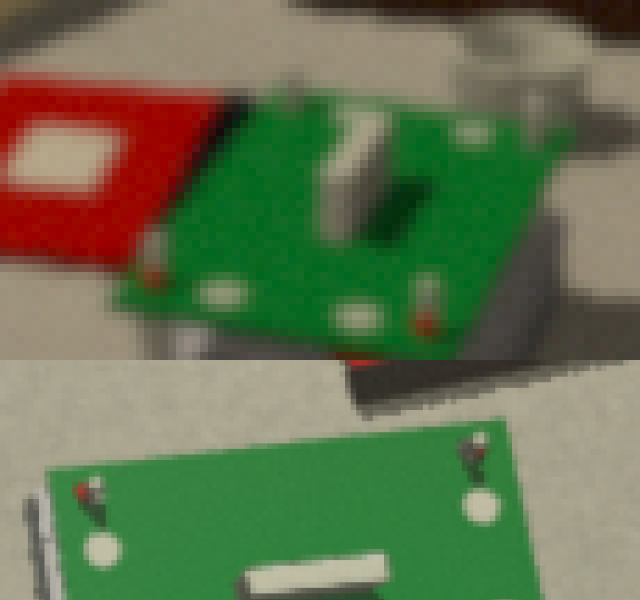

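Three dots triangulate at 94–96 mm. The fourth is hidden behind the rib, but pressing it made contact at the same TCP height as the other three, so the rigid plate is level on its collars. Handing in.

```bash
python3 -c "
from bench import arm
print(arm.hand_in())"
```

```text
the job is handed in; nothing more can be done
None
```

I put all five vials in wells and pushed them to the floor, then set the green cover on the posts and pressed down all four dots. I handed the job in at about 53 s of the 210 s allowed; it returned no verdict.

- **Vials:** They are in wells (-27,+84), (-27,+28), (+27,+28), (-27,-28) and (+27,-28). Each stopped firmly when pressed from above, with the TCP at about the same height (79–80 mm) every time.
- **Sealed wells:** Only (+27,+84) turned out to be sealed. My first feel there pushed harder than planned, about 30 N, before I backed off. I left both wells at y = -84 untouched.
- **Gripping:** The first grip slipped and moved a vial a few millimetres. The fingertips sat about 4 mm above the reported TCP, not 25 mm ahead of it as described, so I corrected for that.
- **Cover:** It had been knocked about 5 cm aside during the run, so I measured it again before picking it up. I pressed each dot to a peak of about 15–22 N, and all four stopped at the same height (TCP about 90 mm).
- **Last checks:** Three dots measured 94–96 mm up, where a fully seated cover gives 95 mm. The fourth, (+30,-98), was hidden behind the rib; the side-camera match there caught the rib and gave 82 mm, which I discarded. For that corner I rely on the matching press height and the plate being rigid. Red balls showed above the plate at both +y corners.
- **Bottles, jar and dish:** I measured none of them again at the end. The knocked cover lay against or very near the short bottle, so I lifted it away from that side.

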